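Slide the skewed lid home on the storage box and press its vacuum button

TASK

Close the storage box: its wooden lid lies skewed across the rim, so slide it sideways without lifting it off until its hidden plug drops into the mouth and the lid sits fully home, flat on the rim all round, working gently by feel: never force it, and do not shove the box along the worktop. Then press the big round vacuum button in the middle of the lid fully down and let it spring back up. Leave the other things standing where they are.

Things in the scene. Friction and masses are not known exactly. Their poses are not given: they have to be found in the camera images.
- container: open white stoneware storage box standing loose on the worktop (about 1.4 kg, slides if pushed with more than a few newtons), outside 120 mm (own x) by 170 mm (own y) by 90 mm high, walls 6 mm, so its mouth is 108 x 158 mm. Origin: centre of its underside, z up. With the lid home the lid's origin is 82 mm above this
- lid: loose lid, 0.3 kg: wooden plate 130 (own x) x 180 (y) x 12 mm over a plug 105 x 155 x 8 mm (lower half 100 x 150) that fits the mouth with 1.5 mm play a side. The plug is fixed up to 6 mm off-centre in x and y, unseen and not in the pose: feel for it. Origin: under the plate's centre, level with the plug's underside; plate 8 to 20 mm above. Starts off to the box's +y, turned up to 17 degrees
- button_top (a point): centre of the top face of the steel vacuum button in the middle of the lid, a disc 90 mm across standing 18 mm above the plate; z is up
- button (a joint): travel of the vacuum button, m: 0 up, 0.010 fully down; a spring returns it; fully down takes about 7.5 N
- salt_mill: bystander: glass salt mill with grey top, 44 mm across, 90 mm high, by the box; origin at the centre of its underside
- spoon: bystander: steel spoon, 188 mm long, flat on the worktop in front of the box; origin under its middle, on the worktop
- jam_jar: bystander: glass jam jar, 65 mm across, 94 mm high, to the left; origin at the centre of its underside
- mug_blue: bystander: blue and white mug, 92 mm high, to the right; origin at the centre of its underside

How it is judged (in metres and radians):
On the way, in this order (a step that is already met when the one before it is completed fails the run):
1. the lid has dropped fully home on the box (z of lid in the frame of container between 0.078 and 0.0845 m and horizontal distance between lid and container below 0.012 m and angle between the x axis of lid and the x axis of container, either way round below 0.05 rad and angle between the z axis of lid and the z axis of container, either way round below 0.03 rad), for 0.2 s.
2. the button is pressed fully down with the lid home (all of step 1 and value of joint button above 0.0085 m), for 0.1 s.
At the end, for the whole second after the job is handed in: Lid seated: origin 78 to 84.5 mm above the box's, centred within 12 mm, turned under 0.05 and tilted under 0.03 rad to the box; button up (under 2 mm); lid and box at rest; box upright, within 10 mm of its start; salt mill, spoon, jar and mug within 30 mm of theirs (all of step 1 and value of joint button below 0.002 m and linear speed of each of lid, container below 0.01 m/s and distance of container from where it was at the start of the episode below 0.01 m and angle between container's own z axis and vertical below 0.03 rad and distance of each of salt_mill, spoon, jam_jar, mug_blue from where it was at the start of the episode below 0.03 m); the robot touches nothing.
It fails at once if the box is shoved more than 10 mm from where it began (distance of container from where it was at the start of the episode above 0.01 m).
It fails at once if the lid is lifted off the box (its origin more than 20 mm above the rim) (z of lid in the frame of container above 0.11 m).
It fails at once if the lid falls off the box or into it (z of lid in the frame of container below 0.06 m).
It fails at once if the fingers force the lid, button or box with more than 60 N (contact force between the fingers and lid above 60 N or contact force between the fingers and container above 60 N).
It fails at once if the salt mill, spoon, jam jar or mug is moved more than 30 mm (distance of any of salt_mill, spoon, jam_jar, mug_blue from where it was at the start of the episode above 0.03 m).
It also fails if it takes over 72 s, if anything falls off the work surface, if the arm or the gripper's body presses on something with over 40 N, if the wrist force passes 120 N, or if a joint passes its speed limit or range.

ROBOT

A 6-joint arm with a two-finger parallel gripper is mounted at the origin on a cart in front of the work surface, level with it; the furniture and walls round the work are solid. World frame = base frame: x ahead of the robot, y to its left, z up, the work surface at z = 0. Lengths are in m, angles in degrees, forces in N, time in s.
With the tool pointing down it reaches from about 0.3 to 0.875 m from the base axis. Payload 4.2 kg.
Tool frame: the origin (TCP) lies midway between the tips of the shut fingers; the grasp point (between the pads) lies 19 mm behind it (robot.grasp_offset is the distance from the TCP to the grasp point, in m); z points along the fingers, y is the line along which they close (so a half turn about z gives the same grasp; the last joint's range is limited). The gripper opens to 85 mm and grips with 20 to 120 N. Pads are 22 mm wide; open, the fingers measure 114 mm over their backs; the gripper's body (76 mm by 85 mm) begins 54 mm behind the grasp point. The pads swing forward as they close: fully open they stand 13 mm farther back than shut.
Start: joints at [64.515, 18.312, 89.639, -0, 72.044, -1.146], TCP at [0.237, 0.524, 0.231] pointing down, gripper open.
Joint ranges: [-177.97, 177.97], [-48.28, 115.42], [12.27, 149.76], [-77.06, 257.06], [2.81, 150.46], [-146.56, 146.56]. Speed limits (degrees/s): [147.25, 147.25, 180, 180, 180, 180].

INTERFACE

Orientations are given as a 3x3 rotation matrix whose columns are the frame's x, y, z axes.
In Python, from station import robot gives the robot as it stands. The module is installed in compiled form; this text tells all that it offers.
- The arm moves only by the tool move_arm, never from a script. Its arguments are lists of equal length, an entry for each row: "hand": the finger opening in cm, from 0 to 8.54; "slide": the shift along the tool's x, y, z in cm, a list of three; "angular": the turn, a rotation vector about the tool's x, y, z in rad, a list of three. A call has 1 to 10 rows; each row is the pose to reach, as a shift and turn from the pose commanded when the call began, along the tool's axes at that moment; what a row does not reach only later rows make up. A row lasts 1/12 s, in which the tool goes at most 41.7 mm and 7.16 degrees, less where a joint would pass 70% of its speed; a pose out of reach is approached as far as the arm can. A call with a gripper value outside its range is refused whole. The fingers move at their own pace and stop on an object; the grip force is fixed at half the most. Time passes only in rows, so rows that repeat a pose let the fingers close. It gives the time, the measured TCP pose, the force, the opening and the grip force at its end, in the units of the state.
- robot.state(): the state, without advancing time (a new reading comes with each control period).
- robot.capture(name): name is "scene" or "top" or "wrist"; returns the picture (400x640x3 uint8, red, green, blue); there is no depth.
- robot.calibration(name): a dict with "vertical_fov" (degrees; the focal length in pixels is half the picture's height over the tangent of half this angle, whatever the lens; pixels are square), "cx", "cy" (the principal point, pixels), "R" (3x3) and "t" (3): a world point X has camera coordinates R X + t. Camera axes: x right, y down, z forward; pixel columns grow to the right and rows downward; lengths in m; the calibration is good to about 2 mm. A picture is of the moment at which its call begins: read the wrist's pose just before it. calibration takes no time and is no camera call; for the wrist camera it gives the pose at the moment of the call.
- robot.job_done(): hands the job in; it is judged then, once.
The state is a dict: "t": time; "joint_pos": joint angles; "dq": joint speeds; "effort": joint torques, N m; "eef_pos": TCP position; "orientation": TCP orientation; "wrist_force": force on the tool from outside, world axes, zero at the start; "moment": the same for the moment, N m; "gripper_width": finger opening in m; "gripper_force": force on a finger pad.
Only numpy, scipy, OpenCV 4.12 (cv2) and the standard library are available. Lean on these libraries where they do the work, as an engineer would, in place of code of your own. Each camera call takes 0.05 s, during which the arm holds its last target. There are 200 camera calls.

## Working session

There is one attempt and no reset: what is moved stays moved. The work goes in short steps, Python scripts to look and compute and a tool call to move; the robot and the scene stay as the last step left them, time stands still between calls to the robot, and variables do not carry over. Pictures are saved under pics/ and viewed, at most 10 in all, crops included, and the job is handed in when it is done.

Besides the shell and the picture viewer there is one more tool, called after "Emit:" as a command line: name --argument value ..., lists and objects as JSON in quotes. move_arm: Moves the arm, as the interface text tells. Its arguments: {"type":"object","properties":{"hand":{"type":"array"},"slide":{"type":"array"},"angular":{"type":"array"}},"required":["hand","slide","angular"]}

```bash
mkdir -p pics; python3 - <<'E'
from station import robot
import cv2,numpy as np
for n in ("scene","top"):
    c=robot.calibration(n); print(n,c)
    cv2.imwrite(f"pics/{n}0.png",cv2.cvtColor(robot.capture(n),cv2.COLOR_RGB2BGR))
s=robot.state(); print(s)
E
```

```text
scene {'vertical_fov': 50.57117179862202, 'cx': 319.54414936204205, 'cy': 194.481538056119, 'R': array([[ 7.06286407e-01, -7.07926134e-01, -3.15119924e-04],
       [-4.89839932e-01, -4.88383882e-01, -7.22175896e-01],
       [ 5.11093291e-01,  5.10217377e-01, -6.91709387e-01]]), 't': array([-0.33233057,  0.34810125,  1.00724117])}
top {'vertical_fov': 48.23312668765265, 'cx': 321.5331798596127, 'cy': 192.13141544112045, 'R': array([[-0.01909953, -0.9997418 , -0.01231038],
       [-0.996083  ,  0.02008996, -0.08611065],
       [ 0.08633573,  0.01061749, -0.99620952]]), 't': array([0.08134611, 0.48056237, 1.35767481])}
{'t': 0.1, 'joint_pos': array([ 6.45152523e+01,  1.83481747e+01,  8.96993892e+01,  1.82399134e-03,
        7.20454093e+01, -1.14712695e+00]), 'dq': array([-0.026878  ,  0.00234859, -0.21366967,  0.03769438,  0.0753462 ,
        0.07746311]), 'effort': array([ 1.02546484e-03, -4.16411233e+01, -2.34702837e+01,  1.10321234e-04,
        4.97483416e-03,  2.95947996e-05]), 'eef_pos': array([0.23678058, 0.52351084, 0.23056456]), 'orientation': array([[-9.11128800e-01,  4.12121078e-01, -7.25533104e-04],
       [ 4.12121712e-01,  9.11127646e-01, -1.45177007e-03],
       [ 6.27482221e-05, -1.62175747e-03, -9.99998683e-01]]), 'wrist_force': array([ 0.63656943, -0.01204404, -0.25293342]), 'moment': array([ 0.00431514,  0.05727329, -0.02696709]), 'gripper_force': 0.0, 'gripper_width': 0.08571646322405845}
```

View pics/scene0.png

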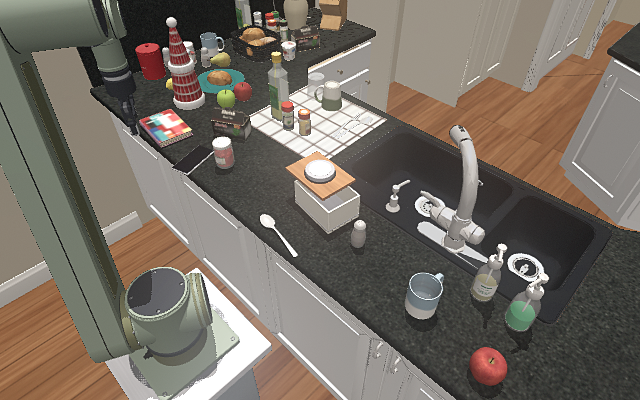

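View pics/top0.png

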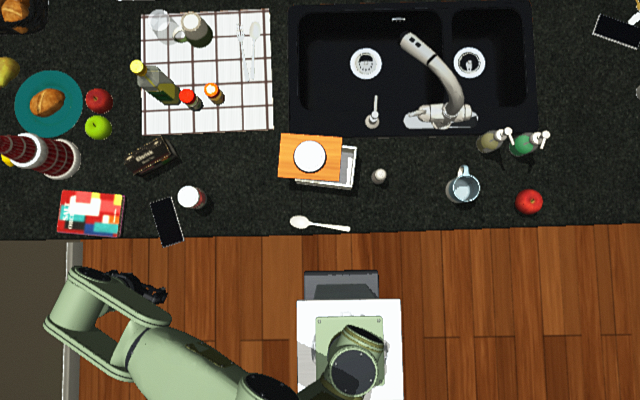

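The scene view shows the box near (327,203) with the lid skewed towards its upper left. In the top view the lid spans about (279–342, 133–181), with the box rim showing at its right and bottom out to (357,188). I'll enlarge the box in both views.

```bash
python3 - <<'E'
import cv2,numpy as np
a=cv2.imread("pics/top0.png")[122:200,268:372]; b=cv2.imread("pics/scene0.png")[145:245,280:375]
cv2.imwrite("pics/c1.png",cv2.resize(a,None,fx=7.5,fy=7.5,interpolation=cv2.INTER_CUBIC))
cv2.imwrite("pics/c2.png",cv2.resize(b,None,fx=6,fy=6,interpolation=cv2.INTER_CUBIC))
E
```

```text
(no output)
```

View pics/c1.png

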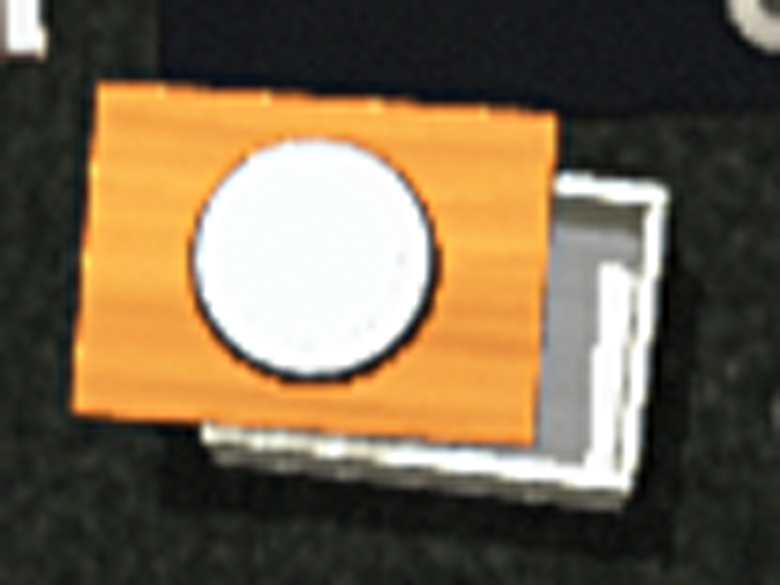

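View pics/c2.png

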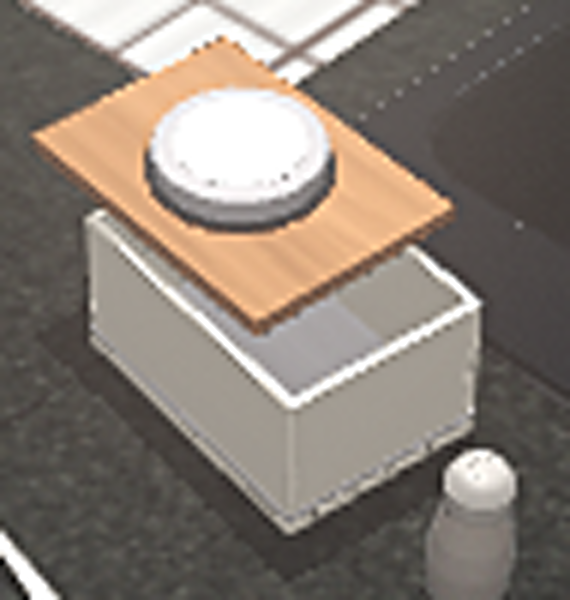

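```bash
cat > h.py <<'E'
from station import robot
import numpy as np
from scipy.optimize import least_squares
def proj(n,X):
    c=robot.calibration(n); f=200/np.tan(np.radians(c["vertical_fov"]/2))
    p=np.asarray(X)@c["R"].T+c["t"]; return p[:,:2]/p[:,2:]*f+[c["cx"],c["cy"]]
def T(u,o,k): return (np.array(u,float)+.5)/k-.5+np.array(o)
def place(q,L,z):
    x,y,a=q[:3]; L=np.array(L,float); c,s=np.cos(a),np.sin(a)
    return np.c_[x+c*L[:,0]-s*L[:,1],y+s*L[:,0]+c*L[:,1],L[:,2]+z]
def fit(obs,q0,freez):
    def r(q): return np.concatenate([(proj(n,place(q,L,q[3] if freez else 0))-p).ravel() for n,L,p in obs])
    s=least_squares(r,q0); return s.x,np.round(s.fun.reshape(-1,2),1)
E
python3 - <<'E'
from h import *
tc=lambda u:T(u,[268,122],7.5); sc=lambda u:T(u,[280,145],6)
B=[("top",[[-.06,-.085,.09],[.06,-.085,.09]],tc([[628,488],[668,187]])),
("scene",[[-.06,.085,.09],[-.06,-.085,.09],[.06,-.085,.09],[-.06,.085,0],[-.06,-.085,0],[.06,-.085,0]],sc([[97,213],[291,403],[478,302],[93,340],[290,530],[470,430]]))]
for o in (B,B[:1],B[1:]):
  q,r=fit(o,[.5,.05,0],0); print("box",q.round(4),np.degrees(q[2]).round(1),r.tolist())
C=[[.065,.09,.02],[.065,-.09,.02],[-.065,-.09,.02],[-.065,.09,.02]]
L=[("top",C,tc([[98,82],[557,113],[533,445],[73,412]])),("scene",C,sc([[222,38],[453,208],[260,325],[33,135]]))]
q,r=fit(L,[.5,.1,0,.09],1); print("lid",q.round(4),np.degrees(q[2]).round(1),r.tolist())
for o in ([L[0]],[L[1]]): 
  q,r=fit([(o[0][0],[[a,b,.11] for a,b,_ in C],o[0][2])],[.5,.1,0],0); print(q.round(4),r.tolist())
E
```

```text
box [ 0.5622  0.0602 -0.1538] -8.8 [[-0.6, 0.2], [-0.7, 0.3], [-1.4, -0.2], [0.0, 0.7], [1.6, -0.0], [0.5, -0.3], [-0.2, 0.6], [0.9, -0.2]]
box [ 0.5632  0.0582 -0.1561] -8.9 [[0.0, -0.0], [-0.0, 0.0]]
box [ 0.5622  0.061  -0.1548] -8.9 [[-1.6, -0.4], [-0.2, 0.5], [1.3, -0.1], [0.3, -0.5], [-0.5, 0.5], [0.7, -0.4]]
lid [ 0.5782  0.1049 -0.0884  0.0882] -5.1 [[-0.5, 0.5], [-0.3, 0.4], [-0.1, 0.2], [-0.6, 0.5], [1.0, -0.3], [1.2, -0.1], [0.1, -0.0], [-0.0, 0.3]]
[ 0.579   0.1038 -0.0909] [[-0.1, -0.0], [0.1, 0.0], [0.3, -0.0], [-0.3, 0.0]]
[ 0.5756  0.1047 -0.0844] [[0.3, -0.4], [0.7, -0.2], [-0.3, 0.0], [-0.7, 0.4]]
```

The fits agree within 2 mm. The box is at (0.5625, 0.0595), yaw -8.8°. The lid is at (0.578, 0.1045), yaw -5.1°, level with its plug on the rim. In the box frame the lid is off by +8 mm x, +47 mm y and +3.7°.

My plan is to push the +x edge square with both open fingertips until the plug finds the x fit, then push in -y.

```bash
cat >> h.py <<'E'
BX=np.array([.5625,.0595]); BA=np.radians(-8.8)
ux=np.array([np.cos(BA),np.sin(BA)]); uy=np.array([-ux[1],ux[0]])
def go(bx,by,z,yaw):
    """target TCP in box frame xy (m), z, tool y at angle yaw(deg) from box x; prints slide cm, turn about tool z"""
    s=robot.state(); R=s["orientation"]; p=np.r_[BX+ux*bx+uy*by,z]
    cur=np.arctan2(R[1,1],R[0,1]); d=(BA+np.radians(yaw)-cur); d=(d+np.pi/2)%np.pi-np.pi/2
    print("slide",(R.T@(p-s["eef_pos"])*100).round(2),"angz",round(-d,4),"target",p.round(3))
def st():
    s=robot.state(); d=s["eef_pos"][:2]-BX
    print("t",s["t"],"box xy",(d@ux).round(4),(d@uy).round(4),"z",s["eef_pos"][2].round(4),"F box",s["wrist_force"][:2]@ux,s["wrist_force"][:2]@uy,s["wrist_force"][2],s["moment"].round(2),"w",s["gripper_width"])
E
python3 - <<'E'
from h import *
go(.1035,.045,.25,90); st()
E
```

```text
slide [-57.57 -21.75  -1.91] angz -0.2712 target [0.672 0.088 0.25 ]
t 0.1 box xy -0.3929 0.4087 z 0.2306 F box 0.6309185409065015 0.08548384610931593 -0.25293341597577323 [ 0.    0.06 -0.03] w 0.08571646322405845
```

Emit:
move_arm --hand '[8.5, 8.5, 8.5, 8.5, 8.5, 8.5, 8.5, 8.5, 8.5, 8.5]' --slide '[[-57.6, -21.8, -1.9], [-57.6, -21.8, -1.9], [-57.6, -21.8, -1.9], [-57.6, -21.8, -1.9], [-57.6, -21.8, -1.9], [-57.6, -21.8, -1.9], [-57.6, -21.8, -1.9], [-57.6, -21.8, -1.9], [-57.6, -21.8, -1.9], [-57.6, -21.8, -1.9]]' --angular '[[0, 0, -0.271], [0, 0, -0.271], [0, 0, -0.271], [0, 0, -0.271], [0, 0, -0.271], [0, 0, -0.271], [0, 0, -0.271], [0, 0, -0.271], [0, 0, -0.271], [0, 0, -0.271]]'

```text
t: 0.93
eef_pos: [0.5282, 0.2312, 0.2437]
orientation: [[-0.988, 0.153, -0.001], [0.153, 0.988, -0.0], [0.001, -0.0, -1.0]]
wrist_force: [0.4, 1.5, 0.2]
gripper_width: 0.0848
gripper_force: 0.0
```

```bash
python3 -c "
from h import *
go(.1035,.045,.25,90);go(.1035,.045,.081,90); st()"
```

```text
slide [-16.37 -11.93  -0.63] angz -0.0004 target [0.672 0.088 0.25 ]
slide [-16.38 -11.93  16.27] angz -0.0004 target [0.672 0.088 0.081]
t 0.9333 box xy -0.0601 0.1644 z 0.2437 F box 0.2117737819617494 1.508489079005846 0.24942980108791335 [-0.01  0.01 -0.02] w 0.08478129314760853
```

Emit:
move_arm --hand '[8.5, 8.5, 8.5, 8.5, 8.5, 8.5, 8.5]' --slide '[[-16.4, -11.9, -0.6], [-16.4, -11.9, -0.6], [-16.4, -11.9, -0.6], [-16.4, -11.9, -0.6], [-16.4, -11.9, -0.6], [-16.4, -11.9, -0.6], [-16.4, -11.9, -0.6]]' --angular '[[0, 0, 0], [0, 0, 0], [0, 0, 0], [0, 0, 0], [0, 0, 0], [0, 0, 0], [0, 0, 0]]'

```text
t: 1.52
eef_pos: [0.6718, 0.0886, 0.2485]
orientation: [[-0.988, 0.156, -0.002], [0.156, 0.988, 0.0], [0.002, -0.0, -1.0]]
wrist_force: [0.3, 1.2, -0.7]
gripper_width: 0.0849
gripper_force: 0.0
```

```bash
python3 - <<'E'
from h import *
import cv2
go(.1035,.045,.081,90); st()
w=robot.capture("wrist"); s=robot.capture("scene")
cv2.imwrite("pics/m1.png",cv2.cvtColor(np.vstack([cv2.resize(w,(480,300)),cv2.resize(s[120:280,200:456],(480,300))]),cv2.COLOR_RGB2BGR))
E
```

```text
slide [-0.03 -0.04 16.75] angz -0.0033 target [0.672 0.088 0.081]
t 1.5167 box xy 0.1036 0.0454 z 0.2485 F box 0.15227710495812538 1.272021518682491 -0.7128131964321736 [ 0.03  0.03 -0.04] w 0.08494954681509871
```

View pics/m1.png

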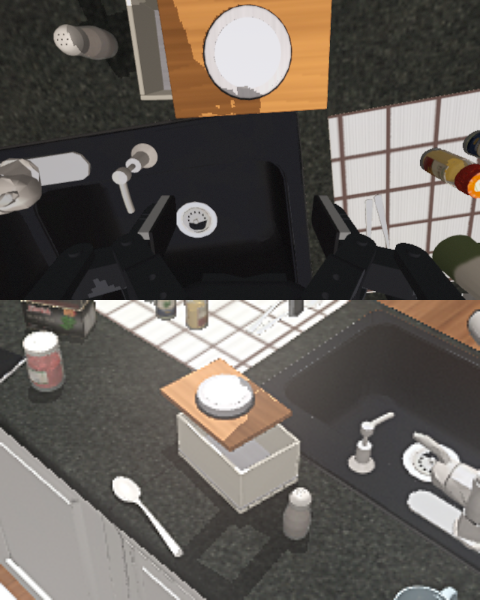

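```bash
python3 - <<'E'
from h import *
from scipy.optimize import fsolve
for n,px,z in (("top",(373,125),0),("top",(373,118),.08),("top",(376,97),.08),("scene",(392,209),0),("scene",(395,188),.07),("scene",(409,181),.08)):
    x=fsolve(lambda q:(proj(n,[[q[0],q[1],z]])[0]-px),[.65,0]); print(n,px,z,x.round(3))
print("fingers", [(BX+ux*.1035+uy*(.045+s*.057)).round(3) for s in(-1,1)])
E
```

```text
top (373, 125) 0 [ 0.694 -0.095]
top (373, 118) 0.08 [ 0.697 -0.087]
top (376, 97) 0.08 [ 0.761 -0.098]
scene (392, 209) 0 [ 0.704 -0.087]
scene (395, 188) 0.07 [ 0.722 -0.074]
scene (409, 181) 0.08 [ 0.768 -0.091]
fingers [array([0.663, 0.032]), array([0.68 , 0.144])]
```

The lid is visible to the scene camera with the arm in place, and the soap dispenser is 10 cm clear of the fingers. Descending.

Emit:
move_arm --hand '[8.5, 8.5, 8.5, 8.5, 8.5, 8.5]' --slide '[[0, 0, 4], [0, 0, 8], [0, 0, 12], [0, 0, 15.5], [0, 0, 16.7], [0, 0, 16.7]]' --angular '[[0, 0, 0], [0, 0, 0], [0, 0, 0], [0, 0, 0], [0, 0, 0], [0, 0, 0]]'

```text
t: 2.12
eef_pos: [0.668, 0.0914, 0.0797]
orientation: [[-0.988, 0.151, -0.008], [0.151, 0.988, -0.001], [0.008, -0.002, -1.0]]
wrist_force: [0.1, 0.0, 0.3]
gripper_width: 0.085
gripper_force: 0.0
```

Emit:
move_arm --hand '[8.5, 8.5, 8.5, 8.5, 8.5, 8.5, 8.5]' --slide '[[0.3, 0, 0], [0.6, 0, 0], [0.9, 0, 0], [1.2, 0, 0], [1.5, 0, 0], [1.8, 0, 0], [1.8, 0, 0]]' --angular '[[0, 0, 0], [0, 0, 0], [0, 0, 0], [0, 0, 0], [0, 0, 0], [0, 0, 0], [0, 0, 0]]'

```text
t: 2.7
eef_pos: [0.6539, 0.0929, 0.0842]
orientation: [[-0.988, 0.153, 0.003], [0.153, 0.988, -0.0], [-0.003, 0.0, -1.0]]
wrist_force: [1.4, 0.0, 0.6]
gripper_width: 0.085
gripper_force: 0.6
```

```bash
python3 - <<'E'
from h import *
import cv2
st()
s=robot.capture("scene")
cv2.imwrite("pics/m2.png",cv2.cvtColor(cv2.resize(s[140:240,270:380],None,fx=6,fy=6,interpolation=2),cv2.COLOR_RGB2BGR))
E
```

```text
t 2.7 box xy 0.0852 0.047 z 0.0842 F box 1.4027396056045047 0.24193210158760395 0.5554185987079165 [-0.11 -0.17  0.03] w 0.0850001772841464
```

View pics/m2.png

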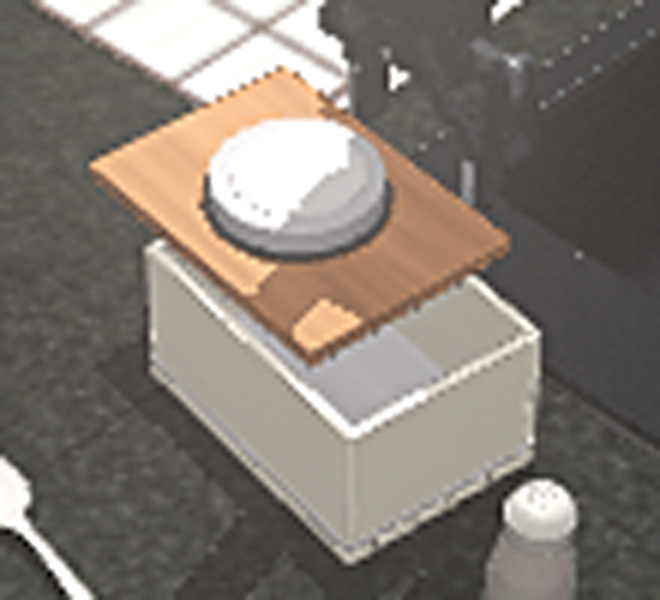

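Contact has just begun, with the near corner shifted about 1 px. I'll push on in small steps and watch the force.

Emit:
move_arm --hand '[8.5, 8.5, 8.5, 8.5, 8.5]' --slide '[[0.1, 0, 0.2], [0.2, 0, 0.2], [0.3, 0, 0.2], [0.4, 0, 0.2], [0.4, 0, 0.2]]' --angular '[[0, 0, 0], [0, 0, 0], [0, 0, 0], [0, 0, 0], [0, 0, 0]]'

```text
t: 3.17
eef_pos: [0.6493, 0.0935, 0.081]
orientation: [[-0.988, 0.153, -0.0], [0.153, 0.988, -0.0], [-0.0, -0.0, -1.0]]
wrist_force: [2.6, -2.0, 1.6]
gripper_width: 0.0849
gripper_force: 1.3
```

Emit:
move_arm --hand '[8.5, 8.5, 8.5, 8.5]' --slide '[[0.05, 0, 0], [0.1, 0, 0], [0.15, 0, 0], [0.15, 0, 0]]' --angular '[[0, 0, 0], [0, 0, 0], [0, 0, 0], [0, 0, 0]]'

```text
t: 3.5
eef_pos: [0.6478, 0.0938, 0.081]
orientation: [[-0.988, 0.153, -0.0], [0.153, 0.988, -0.0], [0.0, -0.0, -1.0]]
wrist_force: [1.5, -1.3, 1.0]
gripper_width: 0.0849
gripper_force: 1.3
```

```bash
python3 - <<'E'
from h import *
import cv2
st()
s=robot.capture("scene")
cv2.imwrite("pics/m3.png",cv2.cvtColor(cv2.resize(s[140:240,270:380],None,fx=6,fy=6,interpolation=2),cv2.COLOR_RGB2BGR))
E
```

```text
t 3.5 box xy 0.079 0.047 z 0.081 F box 1.7125032547817085 -1.0629621454879392 1.0476401019327968 [-0.29 -0.32  0.11] w 0.08492680438040416
```

View pics/m3.png

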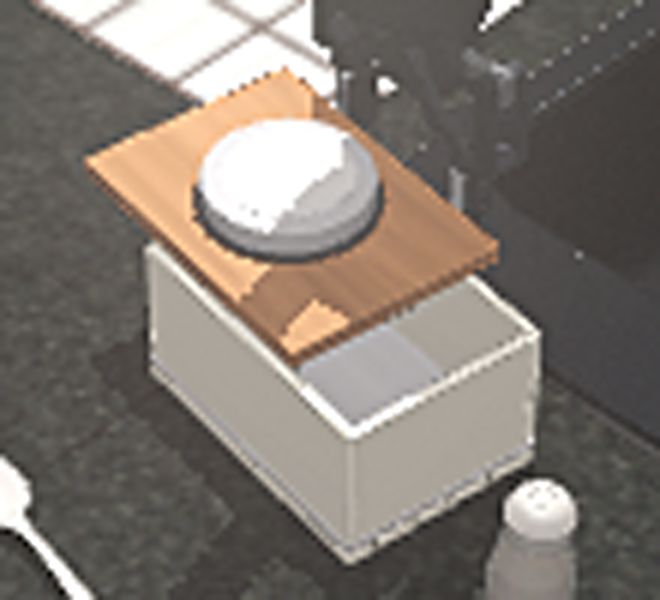

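```bash
cat >> h.py <<'E'
C=np.array([[.065,.09,.02],[.065,-.09,.02],[-.065,-.09,.02],[-.065,.09,.02]])
def lidfit(px,n="scene"):
    def P(q): 
        X=place(q,C,q[3]); X[:,2]+=C[:,1]*q[4]; return X
    s=least_squares(lambda q:(proj(n,P(q))-px).ravel(),[.57,.1,-.15,.09,0],x_scale=[.01,.01,.1,.01,.05])
    q=s.x; d=q[:2]-BX; print("lid box xy",(d@ux).round(4),(d@uy).round(4),"yaw rel",np.degrees(q[2]-BA).round(2),"z",q[3].round(4),"pitch",q[4].round(3),"res",s.fun.round(1))
E
python3 - <<'E'
from h import *
lidfit(T([[222,38],[453,208],[260,325],[33,135]],[280,145],6))
lidfit(T([[287,67],[510,240],[313,365],[90,165]],[270,140],6))
lidfit(T([[288,70],[497,245],[296,365],[85,160]],[270,140],6))
E
```

```text
lid box xy 0.0193 0.0646 yaw rel 4.5 z 0.0703 pitch 0.023 res [ 0.1 -0.3 -0.1  0.  -0.  -0.   0.   0.3]
lid box xy 0.0109 0.0549 yaw rel 3.3 z 0.0797 pitch 0.027 res [-0.4 -0.1  0.4  0.8  0.  -0.8 -0.   0.1]
lid box xy 0.0121 0.0639 yaw rel 1.09 z 0.0722 pitch 0.025 res [-0.5 -0.3  0.5  0.9 -0.2 -0.9  0.2  0.3]
```

Emit:
move_arm --hand '[8.5, 8.5, 8.5, 8.5]' --slide '[[0.05, 0, 0], [0.1, 0, 0], [0.15, 0, 0], [0.15, 0, 0]]' --angular '[[0, 0, 0], [0, 0, 0], [0, 0, 0], [0, 0, 0]]'

```text
t: 3.88
eef_pos: [0.6462, 0.0942, 0.0809]
orientation: [[-0.988, 0.153, -0.0], [0.153, 0.988, 0.0], [0.0, 0.0, -1.0]]
wrist_force: [2.2, -2.6, 1.8]
gripper_width: 0.0852
gripper_force: 1.2
```

Emit:
move_arm --hand '[8.5, 8.5, 8.5, 8.5]' --slide '[[0.05, 0, 0], [0.1, 0, 0], [0.15, 0, 0], [0.15, 0, 0]]' --angular '[[0, 0, 0], [0, 0, 0], [0, 0, 0], [0, 0, 0]]'

```text
t: 4.22
eef_pos: [0.6448, 0.0946, 0.081]
orientation: [[-0.988, 0.154, -0.0], [0.154, 0.988, 0.001], [0.0, 0.001, -1.0]]
wrist_force: [1.7, -0.8, 0.8]
gripper_width: 0.0847
gripper_force: 1.2
```

```bash
cat >> h.py <<'E'
import cv2
def lidmask(off=(140,270),size=(100,110)):
    im=robot.capture("scene"); c=im[off[0]:off[0]+size[0],off[1]:off[1]+size[1]]
    h=cv2.cvtColor(c,cv2.COLOR_RGB2HSV); m=cv2.inRange(h,(6,60,40),(20,255,255))
    n,l,s,_=cv2.connectedComponentsWithStats(m); k=1+np.argmax(s[1:,4]); pts=np.argwhere(l==k)[:,::-1].astype(np.int32)
    hull=cv2.convexHull(pts).reshape(-1,2)+[off[1],off[0]]
    e=lambda v:hull[np.argmax(hull@np.array(v))]
    print("px right",e([1,0]),"near",e([0,1]),"left",e([-1,0]),"top",e([0,-1]),"n",len(pts)); return im
E
python3 - <<'E'
from h import *
st(); im=lidmask(); cv2.imwrite("pics/m4.png",cv2.cvtColor(cv2.resize(im[140:240,270:380],None,fx=6,fy=6,interpolation=2),cv2.COLOR_RGB2BGR))
E
```

```text
t 4.2167 box xy 0.076 0.0473 z 0.081 F box 1.7815806475064777 -0.5300533306485934 0.7927432509270105 [-0.05 -0.3   0.02] w 0.08471220000166202
px right [351 183] near [318 200] left [283 166] top [316 151] n 1220
```

Emit:
move_arm --hand '[8.5, 8.5, 8.5, 8.5]' --slide '[[0.05, 0, 0], [0.1, 0, 0], [0.15, 0, 0], [0.15, 0, 0]]' --angular '[[0, 0, 0], [0, 0, 0], [0, 0, 0], [0, 0, 0]]'

```text
t: 4.6
eef_pos: [0.6432, 0.0947, 0.0809]
orientation: [[-0.988, 0.153, -0.0], [0.153, 0.988, 0.0], [0.0, 0.0, -1.0]]
wrist_force: [1.9, 0.3, 0.7]
gripper_width: 0.0848
gripper_force: 1.0
```

```bash
python3 - <<'E'
from h import *
st(); im=lidmask(); cv2.imwrite("pics/m5.png",cv2.cvtColor(cv2.resize(im[140:240,270:380],None,fx=6,fy=6,interpolation=2),cv2.COLOR_RGB2BGR))
E
```

```text
t 4.6 box xy 0.0744 0.0472 z 0.0809 F box 1.8251107355018246 0.6287053323171434 0.743307396483436 [ 0.03 -0.28 -0.08] w 0.08481124653725285
px right [351 183] near [317 201] left [283 168] top [314 152] n 1221
```

View pics/m5.png

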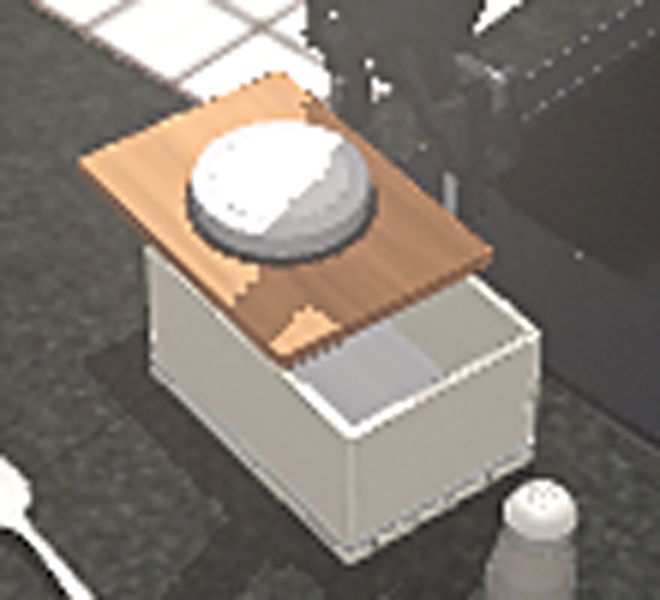

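```bash
python3 - <<'E'
from h import *
px=T([[285,70],[492,252],[285,363],[79,160]],[270,140],6); print(px.round(1).tolist())
for z in (.09,.086,.082):
  for pit in (0,.03,.06):
    def P(q): 
        X=place([*q,],C,z); X[:,2]=z+.02+(C[:,1]-.01)*pit; return X
    s=least_squares(lambda q:(proj("scene",P(q))-px).ravel(),[.57,.1,-.15],x_scale=[.01,.01,.1]); d=s.x[:2]-[.5622,.061]
    print(z,pit,(d@ux*1000).round(1),(d@uy*1000).round(1),np.degrees(s.x[2]+.1548).round(2),s.cost.round(2),s.fun.round(1))
E
```

```text
[[317.1, 151.2], [351.6, 181.6], [317.1, 200.1], [282.8, 166.2]]
0.09 0 -2.3 47.3 -0.35 0.57 [-0.1 -0.1  0.8  0.1 -0.5 -0.3 -0.2  0.2]
0.09 0.03 -2.0 47.7 0.09 1.03 [-0.4 -0.8  0.8  0.5 -0.2  0.3 -0.3 -0.3]
0.09 0.06 -1.6 48.2 0.54 3.03 [-0.7 -1.5  0.9  1.   0.2  0.9 -0.4 -0.9]
0.086 0 0.3 50.9 -0.32 0.48 [-0.2  0.1  0.7  0.1 -0.4 -0.4 -0.   0.3]
0.086 0.03 0.7 51.4 0.12 0.72 [-0.4 -0.6  0.7  0.5 -0.1  0.2 -0.2 -0.2]
0.086 0.06 1.1 51.8 0.56 2.49 [-0.7 -1.4  0.7  0.9  0.2  0.8 -0.3 -0.8]
0.082 0 2.9 54.5 -0.29 0.47 [-0.2  0.2  0.5  0.1 -0.4 -0.5  0.1  0.4]
0.082 0.03 3.3 55.0 0.15 0.5 [-0.4 -0.5  0.5  0.5 -0.1  0.1 -0.  -0.2]
0.082 0.06 3.7 55.4 0.59 2.05 [-0.7 -1.2  0.5  0.9  0.2  0.7 -0.1 -0.7]
```

Yaw is now aligned and lid x is about -1.5 mm, still undropped. Finger friction may be holding it up, so I'll back off slightly and look.

Emit:
move_arm --hand '[8.5, 8.5, 8.5, 8.5]' --slide '[[-0.2, 0, 0], [-0.4, 0, 0], [-0.5, 0, 0], [-0.5, 0, 0]]' --angular '[[0, 0, 0], [0, 0, 0], [0, 0, 0], [0, 0, 0]]'

```text
t: 4.98
eef_pos: [0.6482, 0.0937, 0.0807]
orientation: [[-0.988, 0.153, -0.001], [0.153, 0.988, -0.0], [0.001, -0.0, -1.0]]
wrist_force: [-0.2, 0.5, -1.2]
gripper_width: 0.0851
gripper_force: 0.0
```

```bash
python3 - <<'E'
from h import *
st(); lidmask()
E
```

```text
t 4.9833 box xy 0.0795 0.0469 z 0.0807 F box -0.32701851023305 0.5033067683278825 -1.1528362809800345 [ 0.    0.05 -0.03] w 0.08507661409165511
px right [351 185] near [318 202] left [283 168] top [315 151] n 1271
```

```bash
cat >> h.py <<'E'
def track(f):
    """patch shifts (px) of lid corners, left/near/right, and box corner, from saved 6x crop f to now"""
    a=cv2.imread(f); im=cv2.cvtColor(robot.capture("scene"),cv2.COLOR_RGB2BGR)[140:240,270:380]
    b=cv2.resize(im,None,fx=6,fy=6,interpolation=2)
    for n,(x,y) in dict(left=(79,165),near=(285,363),right=(492,258),boxnear=(350,432),boxright=(538,335)).items():
        t=a[y-24:y+24,max(x-24,0):x+24]; x0=max(x-66,0); w=b[y-66:y+66,x0:x+66]
        r=cv2.matchTemplate(w,t,cv2.TM_CCOEFF_NORMED); _,v,_,l=cv2.minMaxLoc(r)
        print(n,round((l[0]+x0-max(x-24,0))/6,2),round((l[1]-42)/6,2),round(v,2))
    return b
E
python3 - <<'E'
from h import *
cv2.imwrite("pics/m6.png",track("pics/m5.png"))
E
```

```text
left -0.17 -0.33 0.98
near 0.83 1.33 0.73
right 1.0 1.0 0.79
boxnear 0.0 0.0 1.0
boxright 0.0 0.0 1.0
```

On release the -y end dropped about 4.5 mm: the near and right corners moved down 1.0–1.3 px and the box corners didn't move. So the plug's lower half is in the mouth and the upper step is still off by more than 1.5 mm in x. I'll nudge -x and watch the force.

Emit:
move_arm --hand '[8.5, 8.5, 8.5, 8.5, 8.5]' --slide '[[0.25, 0, 0], [0.45, 0, 0], [0.55, 0, 0], [0.6, 0, 0], [0.6, 0, 0]]' --angular '[[0, 0, 0], [0, 0, 0], [0, 0, 0], [0, 0, 0], [0, 0, 0]]'

```text
t: 5.5
eef_pos: [0.6426, 0.0947, 0.0812]
orientation: [[-0.988, 0.153, 0.001], [0.153, 0.988, 0.0], [-0.001, 0.0, -1.0]]
wrist_force: [0.3, 0.3, -0.7]
gripper_width: 0.0852
gripper_force: 0.5
```

```bash
python3 - <<'E'
from h import *
st(); track("pics/m6.png")
E
```

```text
t 5.5 box xy 0.0738 0.0471 z 0.0812 F box 0.2649116339368344 0.37262664177326876 -0.7090973508295262 [-0.04 -0.14 -0.04] w 0.08518456407358778
left 0.0 0.0 1.0
near 0.0 0.17 0.94
right 0.0 0.0 1.0
boxnear 0.0 0.0 1.0
boxright 0.0 0.0 1.0
```

Emit:
move_arm --hand '[8.5, 8.5, 8.5, 8.5]' --slide '[[0.05, 0, 0], [0.1, 0, 0], [0.15, 0, 0], [0.15, 0, 0]]' --angular '[[0, 0, 0], [0, 0, 0], [0, 0, 0], [0, 0, 0]]'

```text
t: 5.88
eef_pos: [0.6409, 0.0949, 0.081]
orientation: [[-0.988, 0.153, -0.0], [0.153, 0.988, 0.0], [0.0, 0.0, -1.0]]
wrist_force: [0.8, -0.5, 1.4]
gripper_width: 0.0849
gripper_force: 0.4
```

```bash
python3 - <<'E'
from h import *
st(); track("pics/m6.png")
E
```

```text
t 5.8833 box xy 0.0721 0.047 z 0.081 F box 0.8271303587798207 -0.34642492727787205 1.414125478175018 [-0.03 -0.09 -0.01] w 0.0848890969522779
left -0.33 0.17 0.98
near -0.17 0.67 0.84
right 0.0 0.67 0.79
boxnear 0.0 0.0 1.0
boxright 0.0 0.0 1.0
```

Emit:
move_arm --hand '[8.5, 8.5, 8.5, 8.5]' --slide '[[-0.2, 0, 0], [-0.4, 0, 0], [-0.5, 0, 0], [-0.5, 0, 0]]' --angular '[[0, 0, 0], [0, 0, 0], [0, 0, 0], [0, 0, 0]]'

```text
t: 6.27
eef_pos: [0.6461, 0.0942, 0.0809]
orientation: [[-0.988, 0.153, -0.0], [0.153, 0.988, 0.0], [0.0, 0.0, -1.0]]
wrist_force: [-0.1, 0.1, 0.2]
gripper_width: 0.0854
gripper_force: 0.0
```

```bash
python3 - <<'E'
from h import *
st(); b=track("pics/m6.png"); cv2.imwrite("pics/m7.png",b)
E
```

```text
t 6.2667 box xy 0.0773 0.047 z 0.0809 F box -0.12473103908867256 0.13068271252490202 0.21683591421137474 [ 0.02  0.08 -0.07] w 0.08540678163502251
left -0.33 0.17 0.98
near 0.0 0.67 0.89
right 0.0 0.67 0.79
boxnear 0.0 0.0 1.0
boxright 0.0 0.0 1.0
```

View pics/m7.png

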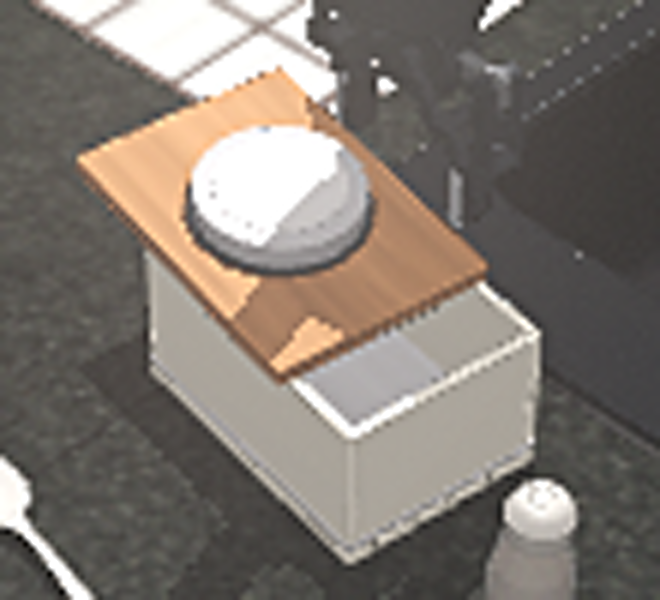

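The -y end is fully in, with the plate lying on both side rims, and x is guided now. Next I'll lift clear, turn 90° and push in -y from the +y end.

```bash
python3 - <<'E'
from h import *
print(robot.state()["joint_pos"].round(1)); go(-.003,.18,.2,0); go(-.003,.18,.2,180)
E
```

```text
[  7.3  31.9  90.2   0.   57.9 -73.9]
slide [  8.02  13.3  -11.91] angz 1.5705 target [0.587 0.238 0.2  ]
slide [  8.02  13.3  -11.91] angz 1.5705 target [0.587 0.238 0.2  ]
```

Emit:
move_arm --hand '[8.5, 8.5, 8.5, 8.5]' --slide '[[0, 0, -4], [0, 0, -8], [0, 0, -12], [0, 0, -12]]' --angular '[[0, 0, 0], [0, 0, 0], [0, 0, 0], [0, 0, 0]]'

```text
t: 6.65
eef_pos: [0.6501, 0.0947, 0.2105]
orientation: [[-0.988, 0.153, 0.016], [0.153, 0.988, 0.002], [-0.016, 0.005, -1.0]]
wrist_force: [0.6, 0.8, -0.0]
gripper_width: 0.0848
gripper_force: 0.0
```

Emit:
move_arm --hand '[8.5, 8.5, 8.5, 8.5, 8.5, 8.5, 8.5, 8.5, 8.5, 8.5]' --slide '[[2, 3, 0], [4, 6, 0], [6, 9, 0], [8, 13.3, 0], [8, 13.3, 0], [8, 13.3, 0], [8, 13.3, 0], [8, 13.3, 0], [8, 13.3, 0], [8, 13.3, 0]]' --angular '[[0, 0, 0.12], [0, 0, 0.24], [0, 0, 0.36], [0, 0, 0.48], [0, 0, 0.6], [0, 0, 0.72], [0, 0, 0.84], [0, 0, 0.96], [0, 0, 1.08], [0, 0, 1.2]]'

```text
t: 7.48
eef_pos: [0.587, 0.2379, 0.2008]
orientation: [[-0.21, 0.978, -0.0], [0.978, 0.21, -0.0], [0.0, -0.0, -1.0]]
wrist_force: [-0.5, 0.2, -0.9]
gripper_width: 0.085
gripper_force: 0.0
```

Emit:
move_arm --hand '[8.5, 8.5, 8.5, 8.5, 8.5]' --slide '[[0, 0, 0], [0, 0, 0], [0, 0, 0], [0, 0, 0], [0, 0, 0]]' --angular '[[0, 0, 0.12], [0, 0, 0.24], [0, 0, 0.37], [0, 0, 0.37], [0, 0, 0.37]]'

```text
t: 7.9
eef_pos: [0.5871, 0.2378, 0.2008]
orientation: [[0.15, 0.989, -0.0], [0.989, -0.15, 0.0], [-0.0, -0.0, -1.0]]
wrist_force: [-0.0, -0.2, -0.0]
gripper_width: 0.085
gripper_force: 0.0
```

```bash
python3 - <<'E'
from h import *
go(-.003,.18,.081,0); st(); print(robot.state()["orientation"].round(3))
E
```

```text
slide [ 0.   -0.   11.98] angz 0.0035 target [0.587 0.238 0.081]
t 7.9 box xy -0.003 0.18 z 0.2008 F box 0.014948115216520412 -0.1735663948408251 -0.01961148288708671 [0.1  0.03 0.04] w 0.0850424989356957
[[ 0.15   0.989 -0.   ]
 [ 0.989 -0.15   0.   ]
 [-0.    -0.    -1.   ]]
```

Emit:
move_arm --hand '[8.5, 8.5, 8.5, 8.5, 8.5, 8.5]' --slide '[[0, 0, 4], [0, 0, 8], [0, 0, 11.9], [0, 0, 11.9], [-1.5, 0, 11.9], [-2.5, 0, 11.9]]' --angular '[[0, 0, 0], [0, 0, 0], [0, 0, 0], [0, 0, 0], [0, 0, 0], [0, 0, 0]]'

```text
t: 8.4
eef_pos: [0.5845, 0.2125, 0.0839]
orientation: [[0.15, 0.989, 0.003], [0.989, -0.15, 0.0], [0.001, 0.003, -1.0]]
wrist_force: [0.3, 0.1, 0.3]
gripper_width: 0.085
gripper_force: 0.0
```

Emit:
move_arm --hand '[8.5, 8.5, 8.5, 8.5, 8.5, 8.5, 8.5]' --slide '[[-0.3, 0, 0], [-0.6, 0, 0], [-0.9, 0, 0], [-1.2, 0, 0], [-1.5, 0, 0], [-1.8, 0, 0], [-1.8, 0, 0]]' --angular '[[0, 0, 0], [0, 0, 0], [0, 0, 0], [0, 0, 0], [0, 0, 0], [0, 0, 0], [0, 0, 0]]'

```text
t: 8.98
eef_pos: [0.5811, 0.1951, 0.0826]
orientation: [[0.152, 0.988, 0.001], [0.988, -0.152, 0.0], [0.0, 0.001, -1.0]]
wrist_force: [1.3, 2.0, 0.5]
gripper_width: 0.0852
gripper_force: 0.9
```

```bash
python3 - <<'E'
from h import *
st(); track("pics/m7.png"); lidmask()
E
```

```text
t 8.9833 box xy -0.0024 0.1368 z 0.0826 F box 1.0072299044487765 2.195876198965146 0.5088307231226781 [ 0.22 -0.1   0.08] w 0.08524391958016975
left 2.33 3.33 0.93
near 3.17 3.17 0.81
right 3.0 2.67 0.94
boxnear 0.0 0.0 1.0
boxright 0.0 -0.17 0.98
px right [354 188] near [320 206] left [285 171] top [318 154] n 1301
```

Sliding freely at 2.2 N with the box still. Continuing.

Emit:
move_arm --hand '[8.5, 8.5, 8.5, 8.5, 8.5, 8.5, 8.5, 8.5, 8.5, 8.5]' --slide '[[-0.2, 0, 0], [-0.4, 0, 0], [-0.6, 0, 0], [-0.8, 0, 0], [-1.0, 0, 0], [-1.2, 0, 0], [-1.4, 0, 0], [-1.6, 0, 0], [-1.8, 0, 0], [-1.8, 0, 0]]' --angular '[[0, 0, 0], [0, 0, 0], [0, 0, 0], [0, 0, 0], [0, 0, 0], [0, 0, 0], [0, 0, 0], [0, 0, 0], [0, 0, 0], [0, 0, 0]]'

```text
t: 9.92
eef_pos: [0.5778, 0.177, 0.082]
orientation: [[0.153, 0.988, -0.0], [0.988, -0.153, -0.0], [-0.001, -0.0, -1.0]]
wrist_force: [-0.5, 0.2, 0.3]
gripper_width: 0.0851
gripper_force: 0.0
```

```bash
python3 - <<'E'
from h import *
st(); track("pics/m7.png"); lidmask()
E
```

```text
t 9.9167 box xy -0.0029 0.1185 z 0.082 F box -0.5154160188799001 0.08800155644848628 0.2965070463822532 [ 0.   -0.03  0.05] w 0.08508548325538802
left 5.5 6.83 0.94
near 7.0 7.0 0.83
right 7.0 6.17 0.95
boxnear -4.83 -4.83 0.54
boxright 0.17 0.0 0.88
px right [358 192] near [324 210] left [288 174] top [322 157] n 1334
```

Emit:
move_arm --hand '[8.5, 8.5, 8.5, 8.5, 8.5, 8.5, 8.5, 8.5]' --slide '[[-0.15, 0, 0], [-0.3, 0, 0], [-0.45, 0, 0], [-0.6, 0, 0], [-0.75, 0, 0], [-0.9, 0, 0], [-1.0, 0, 0], [-1.0, 0, 0]]' --angular '[[0, 0, 0], [0, 0, 0], [0, 0, 0], [0, 0, 0], [0, 0, 0], [0, 0, 0], [0, 0, 0], [0, 0, 0]]'

```text
t: 10.68
eef_pos: [0.5764, 0.1674, 0.082]
orientation: [[0.153, 0.988, -0.0], [0.988, -0.153, -0.0], [-0.0, -0.0, -1.0]]
wrist_force: [0.2, 0.2, -0.4]
gripper_width: 0.0851
gripper_force: 0.2
```

```bash
python3 - <<'E'
from h import *
st(); track("pics/m7.png"); lidmask()
E
```

```text
t 10.6833 box xy -0.0028 0.1087 z 0.082 F box 0.16821104585283972 0.2133224685399401 -0.40168428751901986 [ 0.08 -0.02  0.02] w 0.085079668374124
left 7.0 -5.67 0.64
near 2.0 2.0 0.57
right 7.0 6.17 0.68
boxnear -2.83 -2.83 0.53
boxright 0.0 -3.83 0.84
px right [360 194] near [326 212] left [290 176] top [323 159] n 1348
```

Emit:
move_arm --hand '[8.5, 8.5, 8.5, 8.5, 8.5]' --slide '[[-0.1, 0, 0], [-0.2, 0, 0], [-0.3, 0, 0], [-0.4, 0, 0], [-0.4, 0, 0]]' --angular '[[0, 0, 0], [0, 0, 0], [0, 0, 0], [0, 0, 0], [0, 0, 0]]'

```text
t: 11.2
eef_pos: [0.5758, 0.1636, 0.0821]
orientation: [[0.152, 0.988, 0.0], [0.988, -0.152, -0.0], [0.0, 0.0, -1.0]]
wrist_force: [0.0, 0.5, -0.2]
gripper_width: 0.0852
gripper_force: 0.5
```

```bash
python3 - <<'E'
from h import *
st(); im=lidmask(); cv2.imwrite("pics/m8.png",cv2.cvtColor(cv2.resize(im[140:240,270:380],None,fx=6,fy=6,interpolation=2),cv2.COLOR_RGB2BGR))
E
```

```text
t 11.2 box xy -0.0028 0.1049 z 0.0821 F box -0.05943568761169126 0.5048344240351312 -0.2423331124389897 [ 0.11 -0.06 -0.  ] w 0.08518359586937609
px right [361 194] near [326 213] left [291 179] top [323 161] n 1341
```

The +y corners dropped (left row 176→179) while the near one barely moved, so the +y end is going in. A small further nudge, then release.

Emit:
move_arm --hand '[8.5, 8.5, 8.5, 8.5]' --slide '[[-0.05, 0, 0], [-0.1, 0, 0], [-0.15, 0, 0], [-0.15, 0, 0]]' --angular '[[0, 0, 0], [0, 0, 0], [0, 0, 0], [0, 0, 0]]'

```text
t: 11.58
eef_pos: [0.5756, 0.1622, 0.0819]
orientation: [[0.152, 0.988, -0.0], [0.988, -0.152, -0.0], [-0.0, -0.0, -1.0]]
wrist_force: [1.2, 1.9, -1.4]
gripper_width: 0.0849
gripper_force: 0.7
```

```bash
python3 - <<'E'
from h import *
st(); lidmask()
E
```

```text
t 11.5833 box xy -0.0028 0.1035 z 0.0819 F box 0.9188767577878169 2.035200109390211 -1.4367224235823577 [ 0.26 -0.06  0.03] w 0.0849448939933059
px right [362 193] near [326 214] left [291 178] top [324 161] n 1357
```

Emit:
move_arm --hand '[8.5, 8.5, 8.5, 8.5]' --slide '[[0.2, 0, 0], [0.4, 0, 0], [0.6, 0, 0], [0.6, 0, 0]]' --angular '[[0, 0, 0], [0, 0, 0], [0, 0, 0], [0, 0, 0]]'

```text
t: 11.97
eef_pos: [0.5766, 0.1685, 0.082]
orientation: [[0.152, 0.988, 0.0], [0.988, -0.152, -0.0], [-0.0, 0.0, -1.0]]
wrist_force: [-0.5, -0.1, 0.4]
gripper_width: 0.085
gripper_force: 0.0
```

```bash
python3 - <<'E'
from h import *
st(); im=lidmask(); cv2.imwrite("pics/m9.png",cv2.cvtColor(cv2.resize(im[140:240,270:380],None,fx=6,fy=6,interpolation=2),cv2.COLOR_RGB2BGR))
# predicted silhouette extremes of plate (top+bottom corners) for level lid
for z in (.082,.086):
  for y in (0,.002,.004,.006):
    d=np.array([.5622,.061])+ux*-.003+uy*y
    X=np.r_[place([*d,-.1548],C,z),place([*d,-.1548],C-[0,0,.012],z)]; p=proj("scene",X)
    print(z,y,"right",p[1].round(1),p[5].round(1),"near",p[6].round(1),"left",p[3].round(1),"top",p[0].round(1))
E
```

```text
t 11.9667 box xy -0.0027 0.1098 z 0.082 F box -0.48881598765171375 -0.19063080684571007 0.39094950860114625 [-0.01  0.03  0.01] w 0.08502598436099289
px right [361 195] near [326 214] left [291 178] top [324 161] n 1358
0.082 0 right [362.5 192.5] [362.2 195.4] near [326.6 214.5] left [290.9 176.9] top [325.4 160.7]
0.082 0.002 right [362.1 192.1] [361.8 195.1] near [326.2 214.1] left [290.5 176.5] top [325.  160.4]
0.082 0.004 right [361.6 191.7] [361.3 194.7] near [325.8 213.7] left [290.2 176.2] top [324.6 160.1]
0.082 0.006 right [361.2 191.3] [360.9 194.3] near [325.4 213.3] left [289.8 175.8] top [324.2 159.8]
0.086 0 right [362.6 191.5] [362.3 194.5] near [326.7 213.5] left [290.8 175.9] top [325.4 159.8]
0.086 0.002 right [362.2 191.1] [361.9 194.1] near [326.2 213.1] left [290.5 175.5] top [325.  159.4]
0.086 0.004 right [361.7 190.7] [361.4 193.7] near [325.8 212.7] left [290.1 175.2] top [324.6 159.1]
0.086 0.006 right [361.3 190.3] [361.  193.3] near [325.4 212.3] left [289.7 174.8] top [324.3 158.8]
```

All corner rows and columns match a level lid at z = 0.082 within about 1 px, so the lid looks home. I'll lift, shut the fingers, and use the touch height on the button to confirm.

Emit:
move_arm --hand '[8.5, 8.5, 8.5, 8.5, 0, 0, 0, 0, 0, 0]' --slide '[[0, 0, -4], [0, 0, -8], [0, 0, -10], [-4, 0, -10], [-8, 0, -10], [-10.7, 0, -10], [-10.7, 0, -10], [-10.7, 0, -9], [-10.7, 0, -7], [-10.7, 0, -7]]' --angular '[[0, 0, 0], [0, 0, 0], [0, 0, 0], [0, 0, 0], [0, 0, 0], [0, 0, 0], [0, 0, 0], [0, 0, 0], [0, 0, 0], [0, 0, 0]]'

```text
t: 12.85
eef_pos: [0.558, 0.063, 0.1483]
orientation: [[0.152, 0.988, -0.007], [0.988, -0.152, -0.0], [-0.001, -0.007, -1.0]]
wrist_force: [-0.8, 0.9, -0.2]
gripper_width: 0.0115
gripper_force: 0.0
```

```bash
python3 - <<'E'
from h import *
st(); lidmask(); go(-.003,.0025,.12,0)
E
```

```text
t 12.85 box xy -0.005 0.0028 z 0.1483 F box -0.8950104771038929 0.7990245398959054 -0.15350473462104985 [-0.01  0.   -0.01] w 0.01154721386440459
px right [362 193] near [326 214] left [291 178] top [314 165] n 1242
slide [-0.05  0.14  2.97] angz 0.0014 target [0.56  0.062 0.12 ]
```

Emit:
move_arm --hand '[0, 0, 0, 0, 0]' --slide '[[0, 0, 0], [0, 0, 1], [0, 0, 2], [0, 0, 2.6], [0, 0, 2.6]]' --angular '[[0, 0, 0], [0, 0, 0], [0, 0, 0], [0, 0, 0], [0, 0, 0]]'

```text
t: 13.32
eef_pos: [0.5591, 0.0625, 0.1242]
orientation: [[0.152, 0.988, -0.003], [0.988, -0.152, -0.0], [-0.001, -0.003, -1.0]]
wrist_force: [-0.7, -0.3, 0.5]
gripper_width: 0.0004
gripper_force: 0.0
```

Emit:
move_arm --hand '[0, 0, 0, 0, 0]' --slide '[[0, 0, 0.15], [0, 0, 0.3], [0, 0, 0.45], [0, 0, 0.6], [0, 0, 0.6]]' --angular '[[0, 0, 0], [0, 0, 0], [0, 0, 0], [0, 0, 0], [0, 0, 0]]'

```text
t: 13.73
eef_pos: [0.5606, 0.0625, 0.1204]
orientation: [[0.153, 0.988, 0.001], [0.988, -0.153, 0.0], [0.0, 0.001, -1.0]]
wrist_force: [-0.6, 0.1, 2.5]
gripper_width: 0.0
gripper_force: 1.4
```

Emit:
move_arm --hand '[0, 0, 0, 0]' --slide '[[0, 0, 0.1], [0, 0, 0.2], [0, 0, 0.3], [0, 0, 0.3]]' --angular '[[0, 0, 0], [0, 0, 0], [0, 0, 0], [0, 0, 0]]'

```text
t: 14.07
eef_pos: [0.5605, 0.0626, 0.1172]
orientation: [[0.152, 0.988, 0.001], [0.988, -0.152, 0.0], [0.001, 0.001, -1.0]]
wrist_force: [-1.0, 0.4, 2.5]
gripper_width: 0.0003
gripper_force: 1.7
```

Contact came at about z = 0.1205, as expected for a lid that is home. Pressing on.

Emit:
move_arm --hand '[0, 0, 0, 0, 0, 0]' --slide '[[0, 0, 0.15], [0, 0, 0.3], [0, 0, 0.45], [0, 0, 0.55], [0, 0, 0.6], [0, 0, 0.6]]' --angular '[[0, 0, 0], [0, 0, 0], [0, 0, 0], [0, 0, 0], [0, 0, 0], [0, 0, 0]]'

```text
t: 14.57
eef_pos: [0.5605, 0.0626, 0.1112]
orientation: [[0.152, 0.988, 0.001], [0.988, -0.152, 0.0], [0.001, 0.001, -1.0]]
wrist_force: [-0.7, 0.8, 6.3]
gripper_width: -0.0001
gripper_force: 3.2
```

```bash
python3 - <<'E'
from h import *
st(); lidmask()
E
```

```text
t 14.5667 box xy -0.0024 0.0028 z 0.1112 F box -0.8010793919067357 0.6874728053543069 6.281717749135419 [ 0.2   0.1  -0.06] w -0.00013321252526258463
px right [362 193] near [326 214] left [291 179] top [308 169] n 1201
```

Emit:
move_arm --hand '[0, 0, 0, 0, 0, 0]' --slide '[[0, 0, 0.05], [0, 0, 0.1], [0, 0, 0.15], [0, 0, 0.15], [0, 0, 0.15], [0, 0, 0.15]]' --angular '[[0, 0, 0], [0, 0, 0], [0, 0, 0], [0, 0, 0], [0, 0, 0], [0, 0, 0]]'

```text
t: 15.12
eef_pos: [0.5605, 0.0626, 0.11]
orientation: [[0.152, 0.988, 0.001], [0.988, -0.152, 0.0], [0.001, 0.001, -1.0]]
wrist_force: [-0.9, 2.1, 6.4]
gripper_width: -0.0003
gripper_force: 3.5
```

Emit:
move_arm --hand '[0, 0, 0, 0, 0]' --slide '[[0, 0, 0.05], [0, 0, 0.1], [0, 0, 0.1], [0, 0, 0.1], [0, 0, 0.1]]' --angular '[[0, 0, 0], [0, 0, 0], [0, 0, 0], [0, 0, 0], [0, 0, 0]]'

```text
t: 15.53
eef_pos: [0.5606, 0.0626, 0.1095]
orientation: [[0.152, 0.988, 0.001], [0.988, -0.152, 0.0], [0.001, 0.001, -1.0]]
wrist_force: [-2.4, 1.9, 9.6]
gripper_width: -0.0004
gripper_force: 4.9
```

Emit:
move_arm --hand '[0, 0, 0, 0, 0]' --slide '[[0, 0, 0.1], [0, 0, 0.1], [0, 0, 0.1], [0, 0, 0.1], [0, 0, 0.1]]' --angular '[[0, 0, 0], [0, 0, 0], [0, 0, 0], [0, 0, 0], [0, 0, 0]]'

```text
t: 15.95
eef_pos: [0.5606, 0.0626, 0.1094]
orientation: [[0.152, 0.988, 0.002], [0.988, -0.152, 0.0], [0.001, 0.002, -1.0]]
wrist_force: [-3.4, 1.4, 14.7]
gripper_width: 0.0001
gripper_force: 7.6
```

Firm stop: 14.7 N with no further travel, so the button is fully down. Lifting off.

Emit:
move_arm --hand '[0, 0, 0, 0, 0, 0, 0, 0, 0]' --slide '[[0, 0, -0.3], [0, 0, -0.8], [0, 0, -1.3], [0, 0, -2.5], [0, 0, -6], [0, 0, -10], [0, 0, -13], [0, 0, -13], [0, 0, -13]]' --angular '[[0, 0, 0], [0, 0, 0], [0, 0, 0], [0, 0, 0], [0, 0, 0], [0, 0, 0], [0, 0, 0], [0, 0, 0], [0, 0, 0]]'

```text
t: 16.7
eef_pos: [0.5606, 0.0622, 0.2386]
orientation: [[0.152, 0.988, 0.002], [0.988, -0.152, -0.0], [0.0, 0.003, -1.0]]
wrist_force: [-0.4, -0.6, -0.3]
gripper_width: -0.0001
gripper_force: 0.0
```

```bash
python3 - <<'E'
from h import *
st(); im=lidmask(); cv2.imwrite("pics/m10.png",cv2.cvtColor(cv2.resize(im[140:240,270:380],None,fx=6,fy=6,interpolation=2),cv2.COLOR_RGB2BGR))
E
```

```text
t 16.7 box xy -0.0023 0.0024 z 0.2386 F box -0.3233771844749742 -0.6496581064264731 -0.274092705467064 [-0.03  0.01  0.03] w -5.3846318841748325e-05
px right [361 195] near [326 214] left [291 179] top [324 162] n 1321
```

View pics/m10.png

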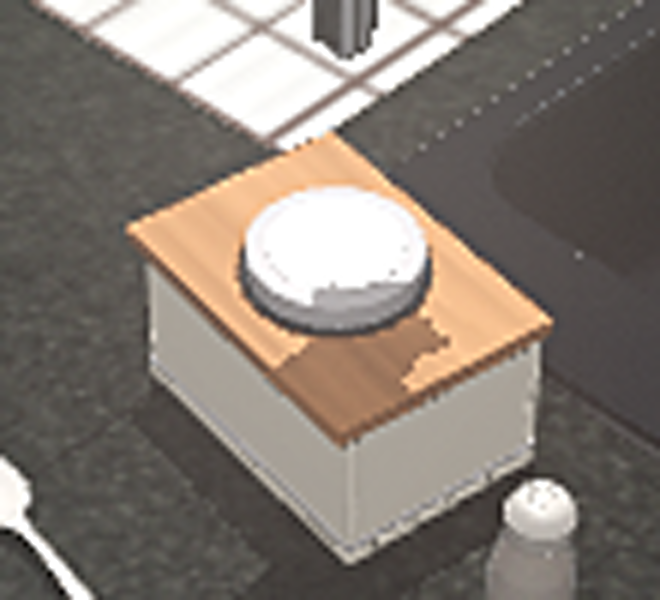

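The picture shows the lid flat on the rim all round, corners at (127,230), (343,443) and (552,322). The button is up, and the box, spoon and salt mill haven't moved. The press heights (touch at 0.1205, stop at 0.1095) also agree with a home lid.

```bash
python3 -c "
from station import robot
print(robot.job_done())"
```

```text
the job is handed in; nothing more can be done
None
```

I slid the lid home flat on the rim, pressed the vacuum button fully down and saw it spring back up, with no sign of the box or nearby items moving; I handed the job in at about 17 s, and no verdict came back.

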